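# Stand the fallen order tablet up and push it home in its cradle

## Task

The order tablet has been knocked out of its charging cradle and lies on its back: push on its upturned foot until it stands upright again, then push the foot along the counter into the cradle until it is fully home against the back bar. Only push it, do not lift or carry it, and leave the other things on the counter where they are.

Things in the scene. Friction and masses are not known exactly. Their poses are not given: they have to be found in the camera images.
- tablet: order tablet on a weighted stand, one rigid piece, about 0.85 kg, lying on its back. Origin: centre of its foot's underside. Own axes: x from the foot's front edge to its back edge, z up when it stands, screen toward -x. Grey foot 90 (x) x 120 (y) x 16 (z) mm. Lying, its z points about level, away from the robot, and the foot stands almost on edge with its underside toward the robot, top 91 mm up.
- screen (a point): centre of the black tablet's screen. The tablet is 180 wide, 108 high, 12 mm thick, on a 50 mm wide neck at the back of the foot, leaning back 18 degrees; its edges are 36 and 140 mm above the foot's underside. Lying, the screen faces up, 12 to 26 mm above the counter, beyond the foot. A push on the standing tablet higher than about 40 mm can tip it over again.
- toe (a point): middle of the foot's front edge, upper side (own x -45, y 0, z +16 mm), in the lying stand the highest edge. About 3 N on the foot's upper side (which faces away from the robot) near this edge, pushed toward the robot, turns the stand up about its heel; once turned some 40 degrees it drops onto its foot by itself.
- heel (a point): middle of the foot's lower back edge (own x +45, y 0, z 0 mm); on the counter both lying and standing, and the edge that the stand turns about. It touches the cradle's back bar when home.
- heel_left (a point): left end of the foot's lower back edge (own x +45, y +60, z 0 mm)
- heel_right (a point): right end of the foot's lower back edge (own x +45, y -60, z 0 mm)
- cradle: charging cradle: low black U-shaped frame fixed to the counter, open toward the robot, without a floor. Origin: on the counter, middle of the back bar's front face. x points into the cradle (away from the robot), z up. Back bar 24 mm high; side rails 20 mm high, 129 mm apart inside (4.5 mm play each side of the foot), from the back bar to x = -58 mm.
- mouth (a point): middle of the cradle's mouth, on the counter (cradle x -89, y 0 mm): from x = -58 mm to here the rails flare outward, so that the mouth is about 157 mm wide
- tape_roll: roll of brown tape, 92 mm across, 48 mm high; loose, to be left alone. Origin: centre of its underside
- dip_cup: small white cup, 76 mm across, 47 mm high; loose, to be left alone. Origin: centre of its underside
- marker: red and white marker pen, 135 mm long, 16 mm thick, lying; loose, to be left alone. Origin: centre of its underside
- mouse: computer mouse, 109x66x38 mm; loose, to be left alone. Origin: centre of its underside
- order_pad: purple spiral notebook, 140x99x14 mm; loose, to be left alone. Origin: centre of its underside
- calculator: calculator, 125x78x16 mm; loose, to be left alone. Origin: centre of its underside
- sauce_bottle: yellow squeeze bottle, 62 mm across, 206 mm high; loose, to be left alone. Origin: centre of its underside
- rice_bowl: beige cup, 93 mm across, 64 mm high; loose, to be left alone. Origin: centre of its underside

How it is judged:
On the way, in this order (a step that is already met when the one before it is completed fails the run):
1. the tablet stands upright on its foot, at rest, still outside the cradle (angle between tablet's own z axis and vertical below 0.08 rad and x of heel in the frame of cradle below -0.03 m and linear speed of tablet below 0.03 m/s and angular speed of tablet below 0.3 rad/s), for 0.2 s.
2. the foot has been pushed home in the cradle (x of heel in the frame of cradle between -0.007 and 0.006 m and y of heel in the frame of cradle between -0.009 and 0.009 m and angle between the x axis of tablet and the x axis of cradle, either way round below 0.09 rad and angle between tablet's own z axis and vertical below 0.08 rad and height (world z) of heel below 0.005 m and height (world z) of toe below 0.025 m), for 0.2 s.
At the end, for the whole second after the job is handed in: The tablet stands upright (within 0.08 rad) on the counter at rest, square in the cradle (within 0.09 rad and 9 mm of its centre line), its heel no more than 7 mm from the back bar (all of step 2 and linear speed of tablet below 0.03 m/s and angular speed of tablet below 0.3 rad/s); the robot touches nothing.
It fails at once if the tablet is lifted: an end of its heel edge more than 20 mm above the counter (height (world z) of any of heel_left, heel_right above 0.02 m).
It fails at once if another thing on the counter is moved by more than 30 mm (distance of any of tape_roll, dip_cup, marker, mouse, order_pad, calculator, sauce_bottle, rice_bowl from where it was at the start of the episode above 0.03 m).
It also fails if it takes over 51 s, if anything falls off the work surface, if the arm or the gripper's body presses on something with over 40 N, if the wrist force passes 120 N, or if a joint passes its speed limit or range.

## Robot

A 6-joint arm with a two-finger parallel gripper is mounted at the origin on a cart in front of the work surface, level with it; the furniture and walls round the work are solid. World frame = base frame: x ahead of the robot, y to its left, z up, the work surface at z = 0. Lengths are in m, angles in rad, forces in N, time in s.
With the tool pointing down it reaches from about 0.275 to 0.825 m from the base axis. Payload 5.2 kg.
Tool frame: the origin (TCP) lies at the centre of the arm's flange, where the gripper is bolted on; the fingertips stand 186 mm ahead of it and the grasp point (between the pads) lies 167 mm ahead of it (robot.finger_overhang is the distance from the TCP to the fingertips, in m); z points along the fingers, x is the direction in which the jaws open and shut, and the axes are right-handed (so a half turn about z gives the same grasp; the last joint's range is limited). The gripper opens to 93 mm and grips with 3 to 60 N. Pads are 15 mm wide; open, the fingers measure 128 mm over their backs; the gripper's body (75 mm by 188 mm) begins 65 mm behind the grasp point.
Start: joints at [-1.471, 0.259, 1.535, -0, 1.348, -0.203], TCP at [0.164, -0.525, 0.405] pointing down, gripper open.
Joint ranges: [-3.14, 3.14], [-0.91, 2.08], [0.19, 2.58], [-1.22, 4.36], [0.22, 2.71], [-3.12, 3.12]. Speed limits (rad/s): [2.57, 2.57, 3.14, 3.14, 3.14, 3.14].

## Interface

Orientations are given as a 3x3 rotation matrix whose columns are the frame's x, y, z axes.
In Python, from bench import robot gives the robot as it stands.
- The arm moves only by the tool jog_arm, never from a script. Its argument "targets" is text: rows parted by semicolons, each of 7 numbers parted by spaces: the turn, a rotation vector about the world's x, y, z in degrees, then the shift along the world's x, y, z in cm, then the opening, from -1 (shut) to 1 (fully open), so that 0 is half open. A call has 1 to 10 rows; each row shifts and turns the commanded pose from where the row before left it; what a row does not reach is not made up. A row lasts 1/8 s, in which the tool goes at most 62.5 mm and 10.7 degrees, less where a joint would pass 70% of its speed; a pose out of reach is approached as far as the arm can. A call with a gripper value outside its range is refused whole. The fingers move at their own pace and stop on an object; "force" is the grip in N (left out, the last holds). Time passes only in rows, so rows that do not move let the fingers close. It gives the time, the measured TCP pose, the force and the opening at its end, in the units of the state.
- robot.read_state(): the state, without advancing time (a new reading comes with each control period).
- robot.camera(name): name is "side" or "top"; returns the picture (480x640x3 uint8, red, green, blue); there is no depth.
- robot.camera_info(name): a dict with "fx", "fy", "cx", "cy" (pixels), "k1" (the pictures are not rectified: a ray, as slopes to the right and down, at radius r is drawn at 1 + k1 r^2 times it, then the intrinsics apply), "T" (4x4, takes a point from camera to world coordinates). Camera axes: x right, y down, z forward; pixel columns grow to the right and rows downward; lengths in m; the calibration is good to about 2 mm. A picture is of the moment at which its call begins. camera_info takes no time and is no camera call.
- robot.finish_job(): hands the job in, once; it reports no verdict.
The state is a dict: "t": time; "qpos": joint angles; "joint_vel": joint speeds; "effort": joint torques, N m; "ee_pos": TCP position; "orientation": TCP orientation; "wrist_force": force on the tool from outside, world axes, zero at the start; "ft_torque": the same for the moment, N m; "width": opening from 0.0 (shut) to 1.0 (fully open).
Only numpy, scipy, OpenCV 4.12 (cv2) and the standard library are available. Lean on these libraries where they do the work, as an engineer would, in place of code of your own. Each camera call takes 0.05 s, during which the arm holds its last target.

## Working session

There is one attempt and no reset: what is moved stays moved. The work goes in short steps, Python scripts to look and compute and a tool call to move; the robot and the scene stay as the last step left them, time stands still between calls to the robot, and variables do not carry over. Pictures are saved under pics/ and viewed, and the job is handed in when it is done.

Besides the shell and the picture viewer there is one more tool, called after "Call:" as name(argument=value, ...) on one line, values as JSON. jog_arm: Moves the arm, as the interface text tells. Its arguments: {"type":"object","properties":{"targets":{"type":"string"},"force":{"type":"number"}},"required":["targets"]}

```bash
ls; mkdir -p pics; python3 - <<'E'
from bench import robot
import cv2
for n in("side","top"):
    im=robot.camera(n); cv2.imwrite(f"pics/{n}0.png",im[:,:,::-1]); i=robot.camera_info(n); print(n,i)
print(robot.read_state())
E
```

```text
pics
side {'fx': 501.6091515976244, 'fy': 501.6091515976244, 'cx': 320.268235307843, 'cy': 232.58281971946911, 'k1': 0.016964777804701788, 'T': array([[ 0.96600913, -0.15928119,  0.20360714,  0.28767046],
       [-0.25781564, -0.65122295,  0.71375049, -1.15335077],
       [ 0.01890661, -0.7419826 , -0.6701525 ,  1.15160037],
       [ 0.        ,  0.        ,  0.        ,  1.        ]])}
top {'fx': 597.9839243552842, 'fy': 597.9839243552842, 'cx': 320.7526983356186, 'cy': 237.07921540240696, 'k1': -0.17254984588758002, 'T': array([[-0.41454443, -0.88539281,  0.21031522,  0.20895067],
       [-0.91002388,  0.40253888, -0.09909079,  0.14651227],
       [ 0.00307421, -0.23246941, -0.97259885,  1.82125971],
       [ 0.        ,  0.        ,  0.        ,  1.        ]])}
{'t': 0.1, 'qpos': array([-1.47080951e+00,  2.59245669e-01,  1.53598252e+00,  4.01906927e-06,
        1.34800926e+00, -2.02806697e-01]), 'joint_vel': array([-0.00126446, -0.00140877, -0.00186195,  0.00036088,  0.00071988,
       -0.00106885]), 'effort': array([ 1.27781001e-03, -4.38211370e+01, -2.84643316e+01,  7.20902556e-02,
        3.61980696e-02, -4.27639952e-05]), 'ee_pos': array([ 0.16400234, -0.5247682 ,  0.40401019]), 'orientation': array([[ 2.98186812e-01, -9.54507517e-01, -1.60283982e-04],
       [-9.54506172e-01, -2.98186667e-01,  1.63697354e-03],
       [-1.61029809e-03, -3.35131870e-04, -9.99998647e-01]]), 'wrist_force': array([ 0.09864215, -0.08499318,  0.14622933]), 'ft_torque': array([-0.0046669 ,  0.00719873,  0.02105182]), 'width': 0.9969809311896652}
```

View pics/side0.png

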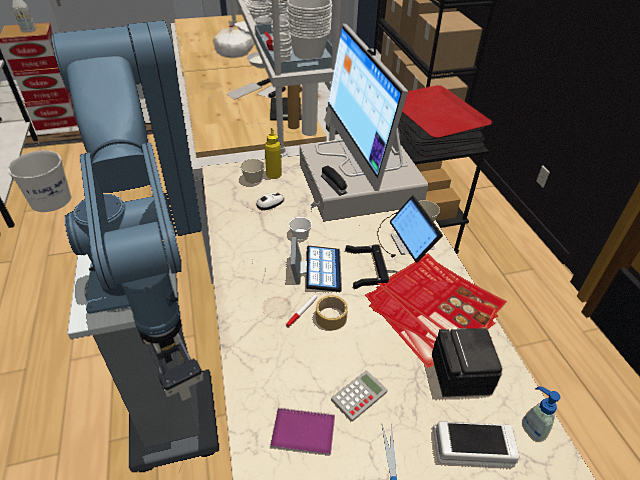

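View pics/top0.png

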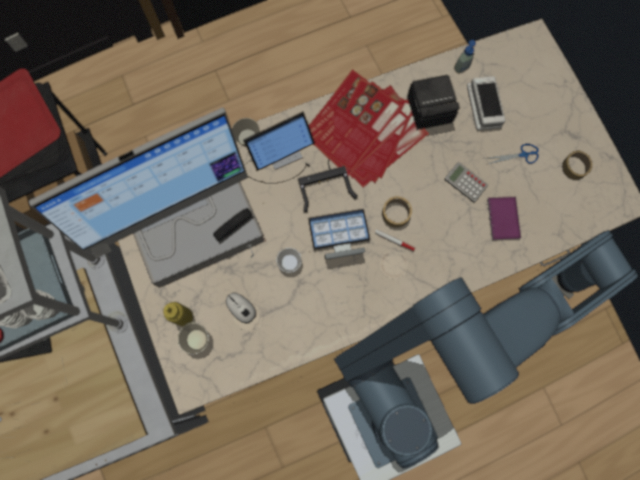

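The side view shows the lying tablet near (322,268), its foot at (295,258) and the cradle at (368,265). In the top view the tablet is at (338,230), the foot at (345,257) and the cradle at (328,187). I'll enlarge both.

```bash
cat > h.py <<'E'
from bench import robot
import numpy as np, cv2
def ray(n,u,v):
    i=robot.camera_info(n); K=np.array([[i['fx'],0,i['cx']],[0,i['fy'],i['cy']],[0,0,1]])
    p=cv2.undistortPoints(np.array([[[u,v]]],float),K,np.array([i['k1'],0,0,0,0]))[0,0]
    T=i['T']; return T[:3,3],T[:3,:3]@np.array([p[0],p[1],1])
def px(n,u,v,z=0):
    o,d=ray(n,u,v); return o+d*(z-o[2])/d[2]
def proj(n,P):
    i=robot.camera_info(n);T=i['T'];c=(np.asarray(P)-T[:3,3])@T[:3,:3]
    a=c[...,:2]/c[...,2:]; r=(a**2).sum(-1,keepdims=True); a=a*(1+i['k1']*r)
    return a*[i['fx'],i['fy']]+[i['cx'],i['cy']]
def crop(n,x0,y0,w,h,s,f,im=None):
    if im is None: im=robot.camera(n)[:,:,::-1]
    c=cv2.resize(im[y0:y0+h,x0:x0+w],None,fx=s,fy=s,interpolation=cv2.INTER_CUBIC); cv2.imwrite(f,c)
E
python3 - <<'E'
from h import *
crop("side",270,210,130,110,6,"pics/s1.png",cv2.imread("pics/side0.png"))
crop("top",270,150,150,125,5,"pics/t1.png",cv2.imread("pics/top0.png"))
E
```

```text
(no output)
```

View pics/s1.png

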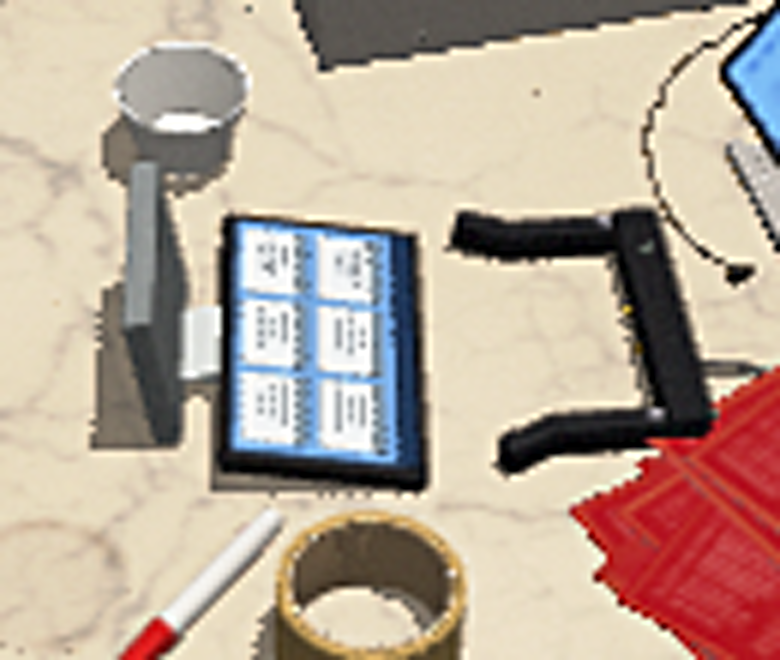

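View pics/t1.png

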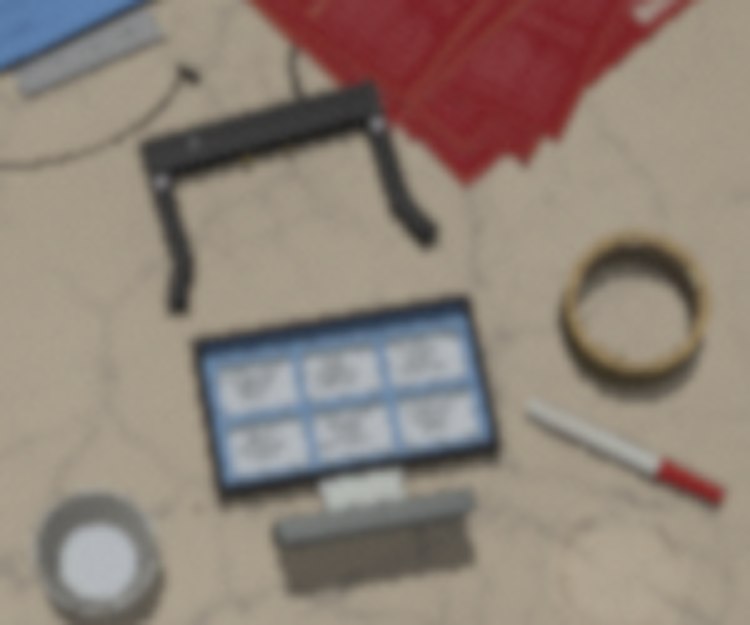

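```bash
cat > fit.py <<'E'
from h import *
from scipy.optimize import least_squares
def o(c,s,off): return [(c[0]+.5)/s-.5+off[0],(c[1]+.5)/s-.5+off[1]]
T=lambda a,b:o((a,b),5,(270,150)); S=lambda a,b:o((a,b),6,(270,210))
s18,c18=np.sin(np.radians(18)),np.cos(np.radians(18))
def scr(u,v,sx): return [sx-5.7+v*s18,u,88+1.9+v*c18]
obs=[("top",(-45,60,16),T(275,520)),("top",(-45,-60,16),T(470,490)),("top",(-45,60,0),T(283,546)),("top",(-45,-60,0),T(472,513)),
("side",(-45,60,16),S(158,165)),("side",(-45,60,0),S(133,163)),("side",(-45,-60,0),S(122,325)),("side",(-45,-60,16),S(148,325)),("side",(45,-60,16),S(182,445)),("side",(45,-60,0),S(160,443)),
("top",("s",90,-54),T(222,497)),("top",("s",-90,-54),T(493,457)),("top",("s",90,54),T(195,342)),("top",("s",-90,54),T(467,298)),
("side",("s",90,-54),S(228,216)),("side",("s",-90,-54),S(220,470)),("side",("s",90,54),S(415,232)),("side",("s",-90,54),S(424,485))]
def world(p,q):
    x,y,yaw,th,sx=p
    q=np.array(scr(q[1],q[2],sx) if q[0]=="s" else q,float)-[45,0,0]
    c,s=np.cos(th),np.sin(th); q=np.array([c*q[0]+s*q[2],q[1],-s*q[0]+c*q[2]])
    c,s=np.cos(yaw),np.sin(yaw); return np.array([c*q[0]-s*q[1]+x,s*q[0]+c*q[1]+y,q[2]])/1000
def res(p): return np.concatenate([proj(n,world(p,q))-uv for n,q,uv in obs])
r=least_squares(res,[450,0,0,1.5,30],loss='soft_l1')
print("heel x,y",r.x[:2],"yaw,pitch deg",np.degrees(r.x[2:4]),"sx",r.x[4]); print(np.round(res(r.x).reshape(-1,2),1).tolist())
cob=[("top",(0,64.5,24),T(165,182)),("top",(0,-64.5,24),T(375,122)),("side",(0,64.5,24),S(612,222)),("side",(0,-64.5,24),S(652,408)),
("top",(-89,78.5+4,20),T(178,312)),("top",(-89,-78.5-4,20),T(432,242)),("side",(-89,82,20),S(452,235)),("side",(-89,-82,20),S(500,455))]
def cw(p,q):
    x,y,yaw=p;c,s=np.cos(yaw),np.sin(yaw);return np.array([c*q[0]-s*q[1]+x,s*q[0]+c*q[1]+y,q[2]])/1000
cr=lambda p:np.concatenate([proj(n,cw(p,q))-uv for n,q,uv in cob])
k=least_squares(cr,[600,0,0],loss='soft_l1')
print("cradle",k.x[:2],np.degrees(k.x[2]));print(np.round(cr(k.x).reshape(-1,2),1).tolist())
for n,f,off,s,w,h in(("side","side0",(270,210),6,130,110),("top","top0",(270,150),5,150,125)):
    im=cv2.imread(f"pics/{f}.png")[off[1]:off[1]+h,off[0]:off[0]+w];im=cv2.resize(im,None,fx=s,fy=s)
    def L(pts,col):
        uv=(proj(n,np.array(pts))-off+.5)*s-.5; cv2.polylines(im,[uv.round().astype(int)],False,col,1)
    for z in(0,16): L([world(r.x,(a,b,z)) for a,b in((-45,60),(-45,-60),(45,-60),(45,60),(-45,60))],(0,0,255))
    L([world(r.x,("s",a,b)) for a,b in((90,-54),(-90,-54),(-90,54),(90,54),(90,-54))],(0,0,255))
    for z in(0,20): L([cw(k.x,(a,b,z)) for a,b in((-89,78.5),(-58,64.5),(0,64.5),(0,-64.5),(-58,-64.5),(-89,-78.5))],(0,255,0))
    cv2.imwrite(f"pics/ov_{n}.png",im)
E
python3 fit.py
```

```text
Traceback (most recent call last):
  File "fit.py", line 17, in <module>
    r=least_squares(res,[450,0,0,1.5,30],loss='soft_l1')
  File "fit.py", line 16, in res
    def res(p): return np.concatenate([proj(n,world(p,q))-uv for n,q,uv in obs])
                                       ~~~~^^^^^^^^^^^^^^
  File "h.py", line 10, in proj
    i=robot.camera_info(n);T=i['T'];c=(np.asarray(P)-T[:3,3])@T[:3,:3]
ValueError: time passes only in moves, steps and waits
```

```bash
python3 -c "
import cv2,numpy as np
a=cv2.resize(cv2.imread('pics/ov_side.png'),(400,338));b=cv2.resize(cv2.imread('pics/ov_top.png'),(400,333))
" 
```

```text
[ WARN:0@0.018] global loadsave.cpp:275 findDecoder imread_('pics/ov_side.png'): can't open/read file: check file path/integrity
Traceback (most recent call last):
cv2.error: OpenCV(4.12.0) /io/opencv/modules/imgproc/src/resize.cpp:4208: error: (-215:Assertion failed) !ssize.empty() in function 'resize'
```

camera_info is rate-limited, so I'll cache it.

```bash
sed -i 's/^import numpy.*/&\nCI={n:robot.camera_info(n) for n in ("side","top")}/; s/i=robot.camera_info(n)/i=CI[n]/' h.py; python3 fit.py
```

```text
heel x,y [515.49578357 -77.05592599] yaw,pitch deg [-14.77726342  80.9914113 ] sx 52.6503997129363
[[0.1, 0.0], [0.9, -0.6], [-0.6, 0.2], [1.5, 0.1], [0.1, -1.5], [-0.8, -0.7], [-0.6, -0.2], [0.4, -0.8], [-0.2, -0.4], [-1.7, 0.4], [-1.0, 0.3], [2.1, -1.3], [-1.2, -0.2], [0.5, -0.6], [-0.6, -0.1], [-0.2, -1.1], [0.7, 1.3], [1.0, 0.5]]
cradle [ 765.78228354 -124.22343634] 2871.4970899816553
[[1.7, -1.7], [-1.2, -0.3], [0.2, 0.5], [1.5, -1.5], [1.2, 0.2], [0.9, 0.3], [-1.0, -2.7], [-1.0, -2.2]]
```

View pics/ov_side.png

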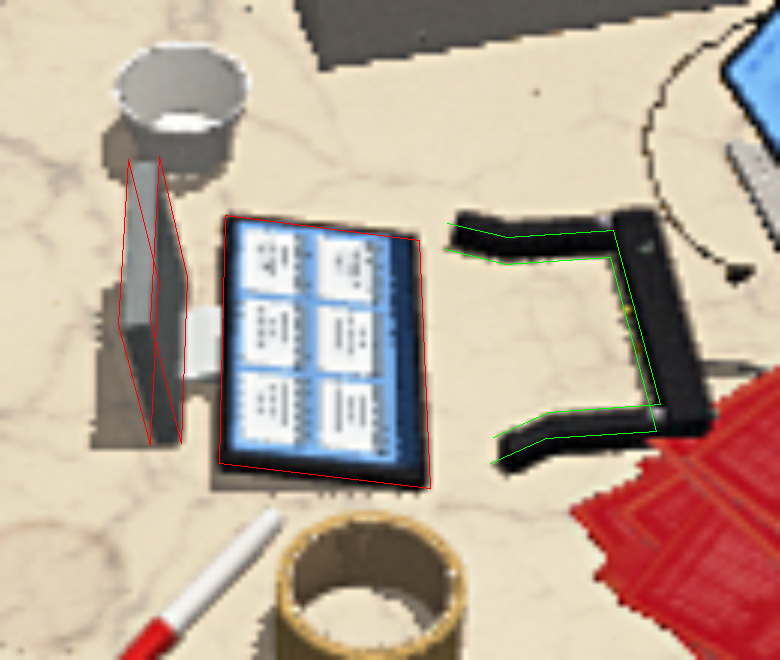

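View pics/ov_top.png

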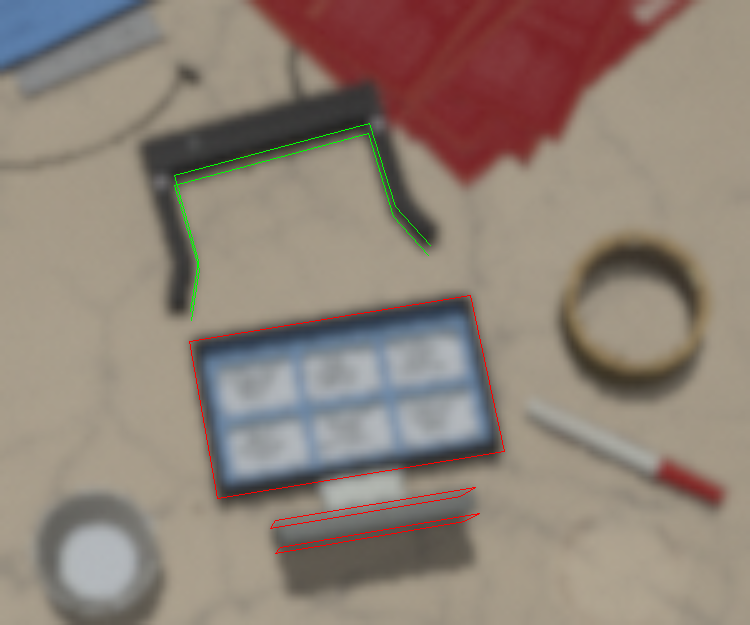

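Overlays fit: tablet heel is about (515,-77) mm, yaw -14.8°. The cradle is about (766,-124), yaw -8.5°. Next I'll work out the neighbours and the clearance along the push corridor.

```bash
python3 - <<'E'
from h import *
T=lambda a,b:((a+.5)/5-.5+270,(b+.5)/5-.5+150); S=lambda a,b:((a+.5)/6-.5+270,(b+.5)/6-.5+210)
c=np.array([.766,-.124]);a=np.radians(-8.5);R=np.array([[np.cos(a),np.sin(a)],[-np.sin(a),np.cos(a)]])
for nm,cam,uv,z in(("tape","top",T(635,305),.048),("tape","side",S(372,568),.048),("cup","top",T(97,555),.047),("cup","side",S(182,88),.047),("markerend","top",T(530,405),.008),("markerend","side",S(275,515),.008),("marker2","top",T(722,497),.008)):
    p=px(cam,*uv,z); print(nm,cam,p.round(3),"cradle frame",(R@(p[:2]-c)).round(3))
E
```

```text
tape top [ 0.572 -0.283  0.048] cradle frame [-0.168 -0.186]
tape side [ 0.576 -0.278  0.048] cradle frame [-0.165 -0.181]
cup top [0.566 0.083 0.047] cradle frame [-0.229  0.176]
cup side [0.568 0.079 0.047] cradle frame [-0.226  0.172]
markerend top [ 0.549 -0.203  0.008] cradle frame [-0.203 -0.11 ]
markerend side [ 0.549 -0.202  0.008] cradle frame [-0.203 -0.11 ]
marker2 top [ 0.446 -0.287  0.008] cradle frame [-0.292 -0.209]
```

Call:
jog_arm(targets="0 0 -3.2 3.8 4.4 0 0.2;0 0 -3.2 3.8 4.4 0 0.2;0 0 -3.2 3.8 4.4 0 0.2;0 0 -3.2 3.8 4.4 0 0.2;0 0 -3.2 3.8 4.4 0 0.2;0 0 -3.2 3.8 4.4 0 0.2;0 0 -3.2 3.8 4.4 0 0.2;0 0 -3.2 3.8 4.4 0 0.2;0 0 -3.2 3.8 4.4 0 0.2;0 0 -3.2 3.8 4.4 0 0.2")

```text
t: 1.35
ee_pos: [0.545, -0.0832, 0.4045]
orientation: [[-0.255, -0.967, -0.0], [-0.967, 0.255, -0.0], [0.0, 0.0, -1.0]]
wrist_force: [0.9, -0.3, 0.3]
width: 0.597
```

Call:
jog_arm(targets="0 0 0 0 0 -5 0.2;0 0 0 0 0 -5 0.2;0 0 0 0 0 -4.3 0.2;0 0 0 0 0 0 0.2")

```text
t: 1.85
ee_pos: [0.5424, -0.0843, 0.2584]
orientation: [[-0.253, -0.967, -0.008], [-0.968, 0.253, 0.003], [-0.001, 0.009, -1.0]]
wrist_force: [-0.2, -0.7, -0.1]
width: 0.601
```

```bash
python3 - <<'E'
from h import *
crop("side",250,190,160,130,5,"pics/s2.png")
E
```

```text
(no output)
```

View pics/s2.png

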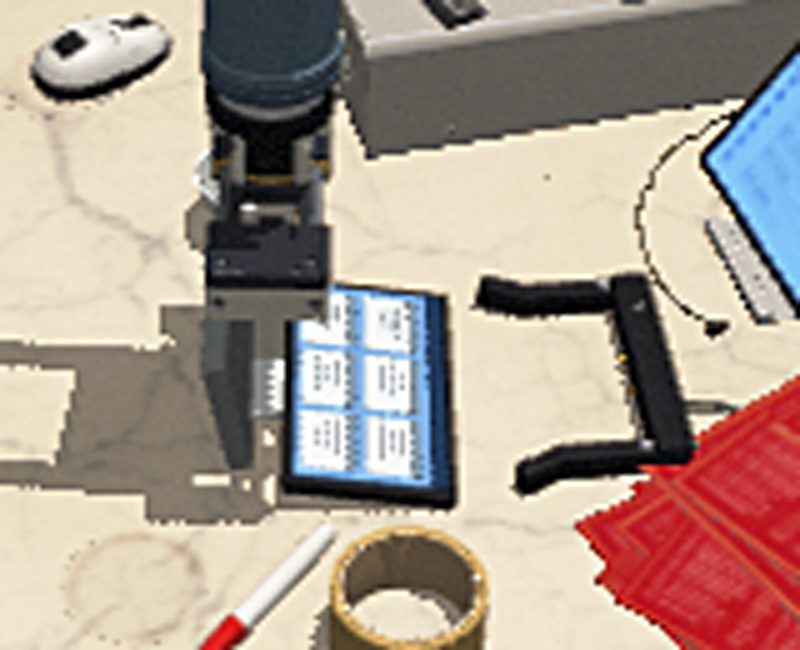

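```bash
python3 - <<'E'
from h import *
st=robot.read_state(); R=st['orientation'];p=st['ee_pos']
for nm,q in(("tcp",(0,0,0)),("tip+",(.037,0,.186)),("tip-",(-.037,0,.186)),("bodybottom",(0,0,.102))):
    print(nm,((proj("side",p+R@np.array(q))-[250,190])*5).round(), (proj("top",p+R@np.array(q))).round())
crop("side",270,220,70,75,8,"pics/s3.png"); crop("top",290,190,110,110,5,"pics/t3.png")
E
```

```text
tcp [271.  78.] [346. 227.]
tip+ [270. 358.] [355. 241.]
tip- [272. 273.] [331. 245.]
bodybottom [271. 213.] [344. 236.]
```

View pics/s3.png

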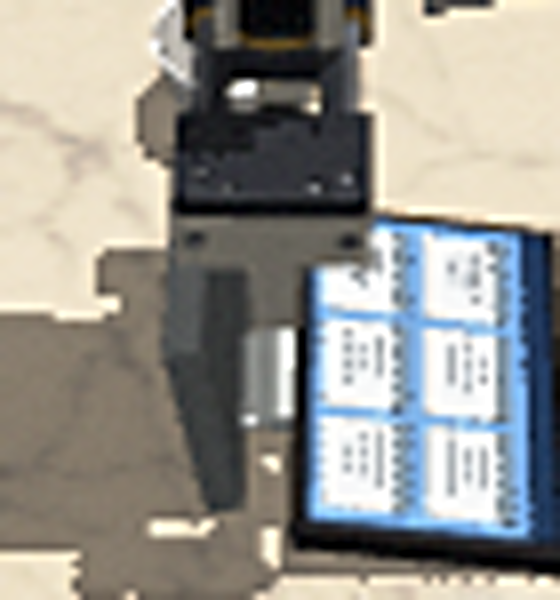

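View pics/t3.png

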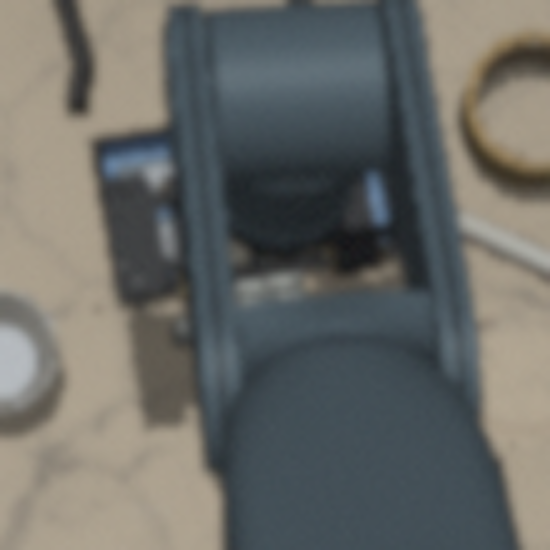

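The finger is just beyond the foot's upper side, above the neck. I'll pull toward the robot along an arc.

Call:
jog_arm(targets="0 0 0 -0.44 0.12 0.1 0.2;0 0 0 -0.44 0.12 0.1 0.2;0 0 0 -0.44 0.12 0 0.2;0 0 0 -0.62 0.16 0 0.2;0 0 0 -0.62 0.16 -0.03 0.2")

```text
t: 2.62
ee_pos: [0.5186, -0.0783, 0.264]
orientation: [[-0.253, -0.967, 0.002], [-0.967, 0.253, -0.001], [0.0, -0.002, -1.0]]
wrist_force: [2.4, 0.1, 0.6]
width: 0.6
```

```bash
python3 - <<'E'
from h import *
crop("side",250,190,120,120,6,"pics/s4.png")
E
```

```text
(no output)
```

View pics/s4.png

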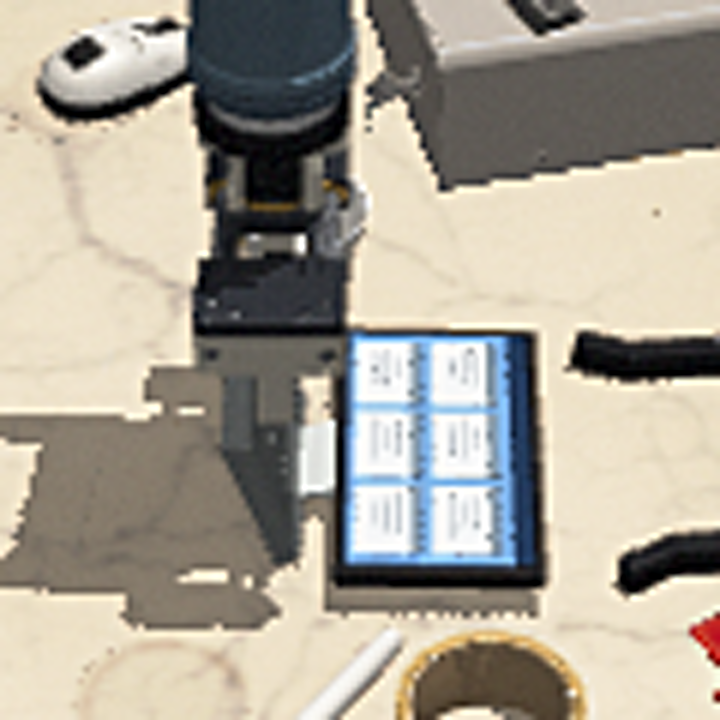

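The tablet is rising (2.4 N, as expected), and the heel stays put. Continuing.

Call:
jog_arm(targets="0 0 0 -0.62 0.16 -0.15 0.2;0 0 0 -0.62 0.16 -0.18 0.2;0 0 0 -0.6 0.16 -0.25 0.2;0 0 0 -0.58 0.15 -0.28 0.2;0 0 0 -0.54 0.14 -0.34 0.2;0 0 0 -0.54 0.14 -0.36 0.2;0 0 0 0 0 0 0.2")

```text
t: 3.55
ee_pos: [0.4827, -0.0688, 0.2472]
orientation: [[-0.253, -0.967, -0.002], [-0.967, 0.253, 0.001], [-0.0, 0.002, -1.0]]
wrist_force: [0.1, -1.2, -0.1]
width: 0.599
```

```bash
python3 - <<'E'
from h import *
crop("side",250,190,120,120,6,"pics/s5.png")
E
```

```text
(no output)
```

View pics/s5.png

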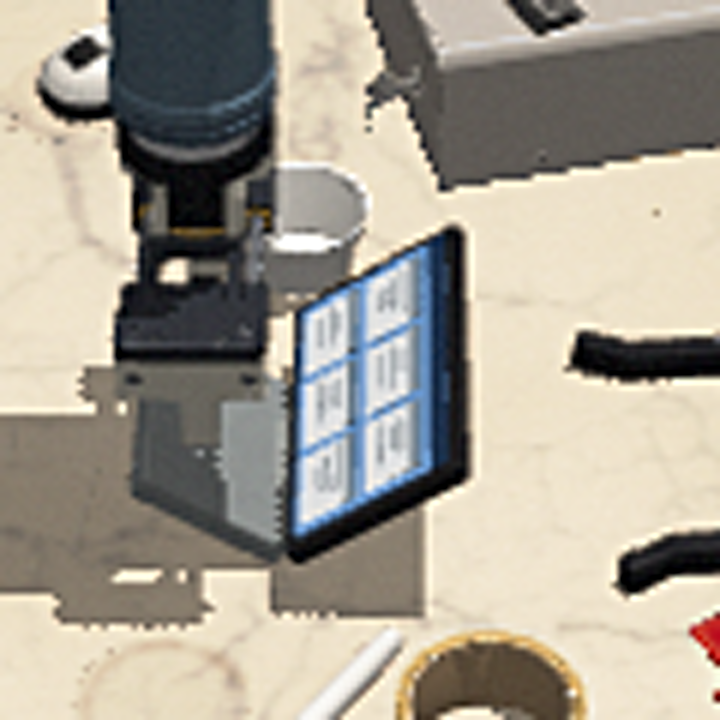

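It is about halfway up and near balance. A small further pull follows.

Call:
jog_arm(targets="0 0 0 -0.5 0.13 -0.3 0.2;0 0 0 -0.5 0.13 -0.3 0.2;0 0 0 0 0 0 0.2;0 0 0 0 0 0 0.2")

```text
t: 4.1
ee_pos: [0.4735, -0.0665, 0.2419]
orientation: [[-0.253, -0.967, 0.0], [-0.967, 0.253, -0.0], [0.0, -0.0, -1.0]]
wrist_force: [0.8, -0.3, 0.4]
width: 0.601
```

```bash
python3 - <<'E'
from h import *
crop("side",250,190,120,120,6,"pics/s6.png")
E
```

```text
(no output)
```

View pics/s6.png

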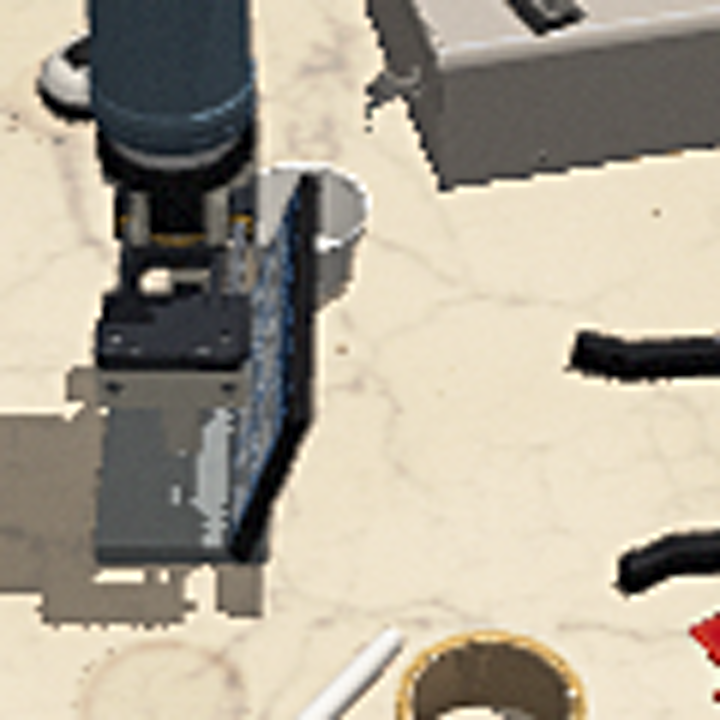

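The tablet stands. I'll back away toward the robot, staying clear of the foot, then measure.

Call:
jog_arm(targets="0 0 0 -2.5 0.65 0.5 0.2;0 0 0 -2.5 0.65 0 0.2;0 0 0 -3 0.8 0 0.2;0 0 0 0 0 0 0.2;0 0 0 0 0 0 0.2")

```text
t: 4.78
ee_pos: [0.3945, -0.0459, 0.2474]
orientation: [[-0.253, -0.967, 0.002], [-0.967, 0.253, -0.001], [0.0, -0.002, -1.0]]
wrist_force: [0.6, -0.5, -0.2]
width: 0.602
```

```bash
python3 - <<'E'
from h import *
crop("side",250,200,120,100,6,"pics/s7.png");crop("top",270,150,140,120,5,"pics/t7.png")
E
```

```text
(no output)
```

View pics/s7.png

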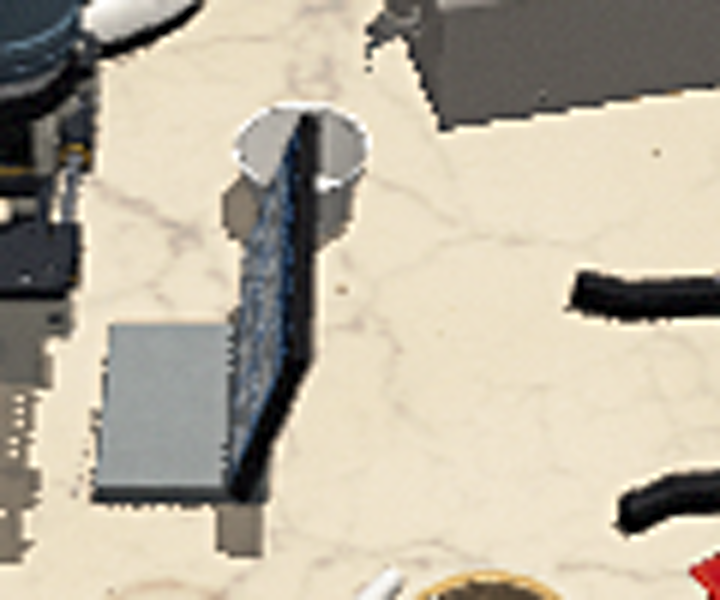

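View pics/t7.png

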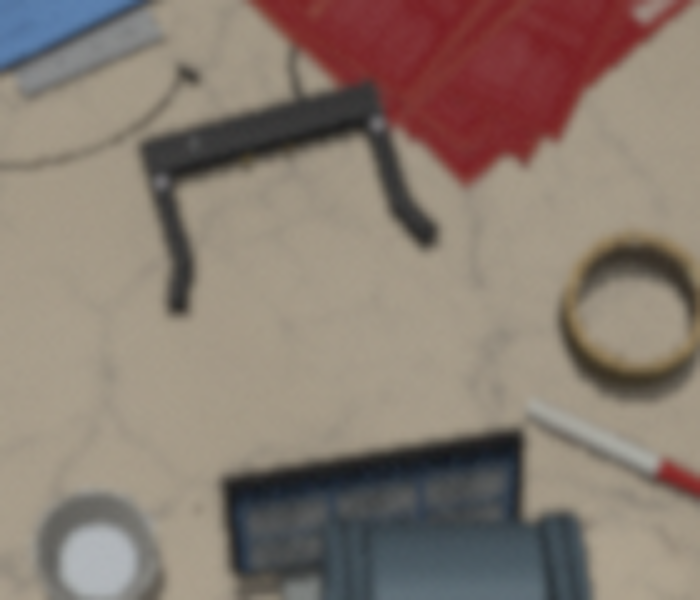

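```bash
cat > fit2.py <<'E'
from h import *
from scipy.optimize import least_squares
s18,c18=np.sin(np.radians(18)),np.cos(np.radians(18))
def scr(u,v,w,sx=52.65): return [sx+v*s18+w*c18,u,88+v*c18-w*s18]
def world(p,q):
    x,y,yaw=p;q=np.array(q,float)-[45,0,0];c,s=np.cos(yaw),np.sin(yaw)
    return np.array([c*q[0]-s*q[1]+x,s*q[0]+c*q[1]+y,q[2]])/1000
def fit(obs,p0=(510,-75,-.2)):
    f=lambda p:np.concatenate([proj(n,world(p,q))-uv for n,q,uv in obs])
    r=least_squares(f,p0,loss='soft_l1');p=r.x
    c=np.array([766,-124]);a=np.radians(-8.5);R=np.array([[np.cos(a),np.sin(a)],[-np.sin(a),np.cos(a)]])
    print("heel",p[:2].round(1),"yaw",np.degrees(p[2]).round(2),"in cradle",(R@(p[:2]-c)).round(1),"front",(world(p,(-45,0,0))*1000).round(1));print(np.round(f(p).reshape(-1,2),1).tolist())
    return p
E
python3 - <<'E'
from fit2 import *
S=lambda a,b:[(a+.5)/6-.5+250,(b+.5)/6-.5+200]
T=lambda a,b:[(a+.5)/5-.5+270,(b+.5)/5-.5+150]
fit([("side",(-45,60,16),S(109,325)),("side",(-45,-60,16),S(93,488)),("side",(-45,-60,0),S(95,504)),("side",(45,-60,0),S(267,502)),
("top",scr(90,54,6),T(225,482)),("top",scr(-90,54,6),T(521,433)),("side",scr(-90,54,6),S(310,358)),("side",scr(90,54,6),S(318,118)),("side",scr(-90,-54,-6),S(232,490))])
E
```

```text
heel [510.7 -76. ] yaw -13.29 in cradle [-259.6    9.7] front [423.1 -55.3   0. ]
[[-1.9, -0.8], [-1.3, -0.3], [-1.3, 0.6], [-0.6, 0.6], [-1.4, -1.0], [0.2, -2.9], [1.9, -0.1], [0.3, -1.2], [-0.1, 1.5]]
```

Call:
jog_arm(targets="0 0 0.5 0 -0.1 -2.7 0.2;0 0 0.5 0 0 -2.6 0.2;0 0 0 0 0 0 0.2;0 0 0 0 0 0 0.2")

```text
t: 5.38
ee_pos: [0.3941, -0.0467, 0.1943]
orientation: [[-0.236, -0.972, 0.0], [-0.972, 0.236, -0.0], [0.0, -0.001, -1.0]]
wrist_force: [-0.6, 0.7, -0.5]
width: 0.601
```

```bash
python3 - <<'E'
from h import *
crop("side",230,190,120,100,6,"pics/s8.png")
E
```

```text
(no output)
```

View pics/s8.png

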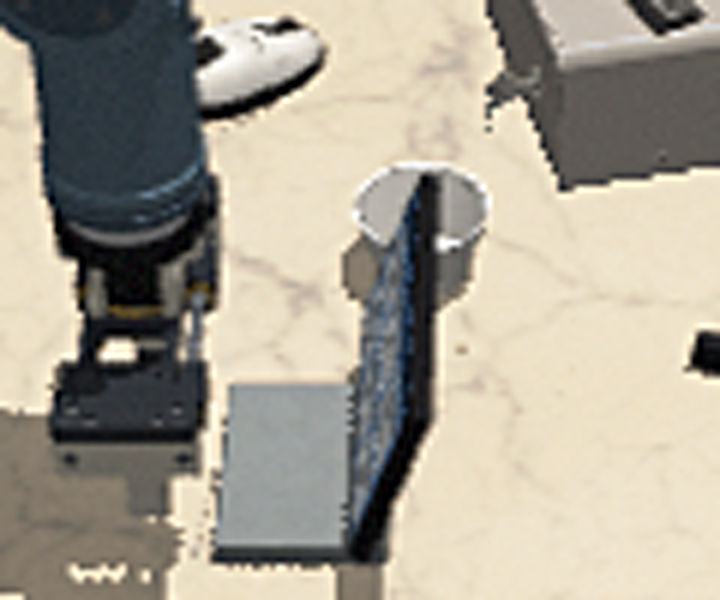

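Both fingers are in front of the foot with a gap of about 20 mm. Now the push begins, in a gentle curve.

Call:
jog_arm(targets="0 0 0 0.97 -0.24 -0.05 0.2;0 0 0 0.97 -0.24 0 0.2;0 0 0.4 0.6 -0.16 0 0.2;0 0 0.4 1.2 -0.34 0 0.2;0 0 0.4 1.2 -0.34 0 0.2;0 0 0.4 1.2 -0.34 0 0.2;0 0 0.4 1.2 -0.34 0 0.2;0 0 0.4 1.2 -0.34 0 0.2;0 0 0 0 0 0 0.2")

```text
t: 6.55
ee_pos: [0.4788, -0.0697, 0.1929]
orientation: [[-0.195, -0.981, -0.002], [-0.981, 0.195, 0.001], [-0.0, 0.002, -1.0]]
wrist_force: [-2.7, 1.6, 0.0]
width: 0.596
```

```bash
python3 - <<'E'
from h import *
crop("side",250,190,130,110,6,"pics/s9.png");crop("top",270,150,150,120,5,"pics/t9.png")
E
```

```text
(no output)
```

View pics/s9.png

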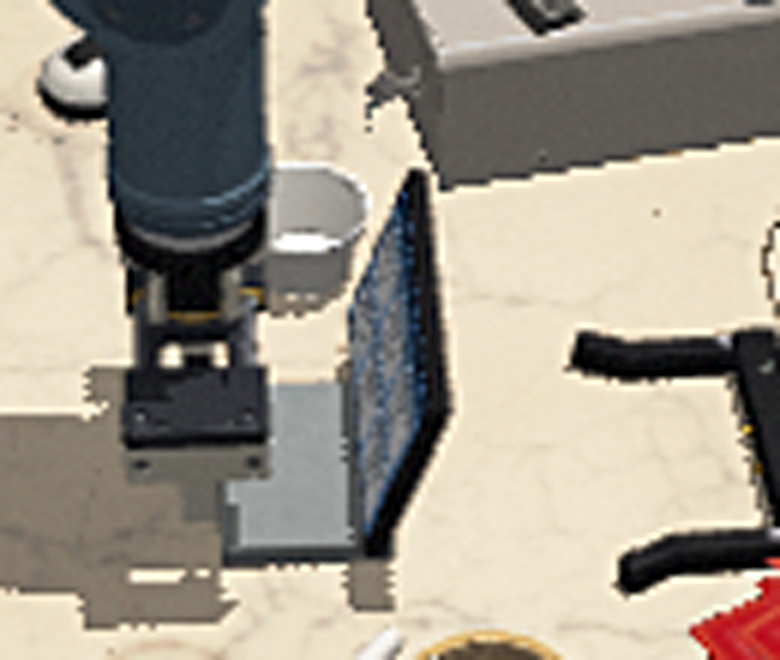

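View pics/t9.png

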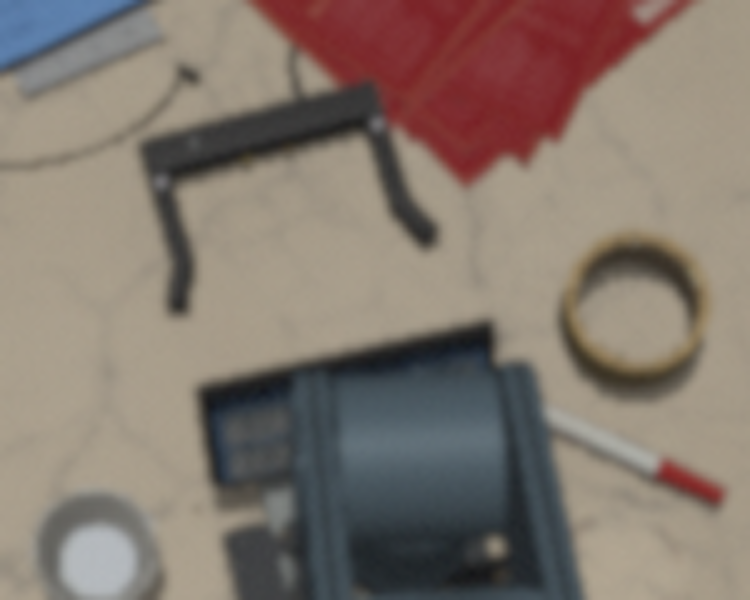

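```bash
python3 - <<'E'
from fit2 import *
S=lambda a,b:[(a+.5)/6-.5+250,(b+.5)/6-.5+190]
T=lambda a,b:[(a+.5)/5-.5+270,(b+.5)/5-.5+150]
p=fit([("side",(-45,-60,0),S(223,565)),("side",(45,-60,0),S(392,555)),
("top",scr(90,54,6),T(200,386)),("top",scr(-90,54,6),T(493,321)),("side",scr(-90,54,6),S(450,410)),("side",scr(90,54,6),S(428,172))],(590,-90,-.2))
st=robot.read_state();R=st['orientation']; d=R[:2,1]*-1; print("tool yaw",np.degrees(np.arctan2(d[1],d[0])), "TCP in tablet", 
 [ (st['ee_pos'][:2]*1000-p[:2])@np.array(v)+o for v,o in (((np.cos(p[2]),np.sin(p[2])),45),((-np.sin(p[2]),np.cos(p[2])),0))])
# cradle line check from top: back bar rear edge, z=24
a=px("top",*T(143,148),.024);b=px("top",*T(374,83),.024);print("bar yaw",np.degrees(np.arctan2(a[0]-b[0],-(a[1]-b[1])))%180-180, a,b)
a=px("top",*T(162,178),.024);b=px("top",*T(380,120),.024);print("bar front yaw",np.degrees(np.arctan2(-(a[0]-b[0]),(a[1]-b[1]))), a,b)
E
```

```text
heel [569.5 -87.6] yaw -11.23 in cradle [-199.7    6.9] front [481.3 -70.1   0. ]
[[-2.4, 0.4], [-1.3, 1.1], [-1.3, -0.2], [0.1, -0.8], [0.6, 0.2], [0.2, -0.9]]
tool yaw -11.236272708882085 TCP in tablet [np.float64(-47.72358555686664), np.float64(-0.12023832379990944)]
bar yaw -7.829401775128048 [ 0.79879343 -0.04971353  0.024     ] [ 0.77790553 -0.20161915  0.024     ]
bar front yaw -8.739857284809391 [ 0.77551204 -0.05252652  0.024     ] [ 0.75368781 -0.19448794  0.024     ]
```

Tool and tablet yaw agree at -11.2°, and the lateral offset is about 0. I'll refine the cradle with a bigger crop.

```bash
python3 - <<'E'
from h import *
crop("top",292,160,70,58,11,"pics/t10.png",cv2.imread("pics/top0.png"));crop("side",340,240,55,52,12,"pics/s10.png",cv2.imread("pics/side0.png"))
E
```

```text
(no output)
```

View pics/t10.png

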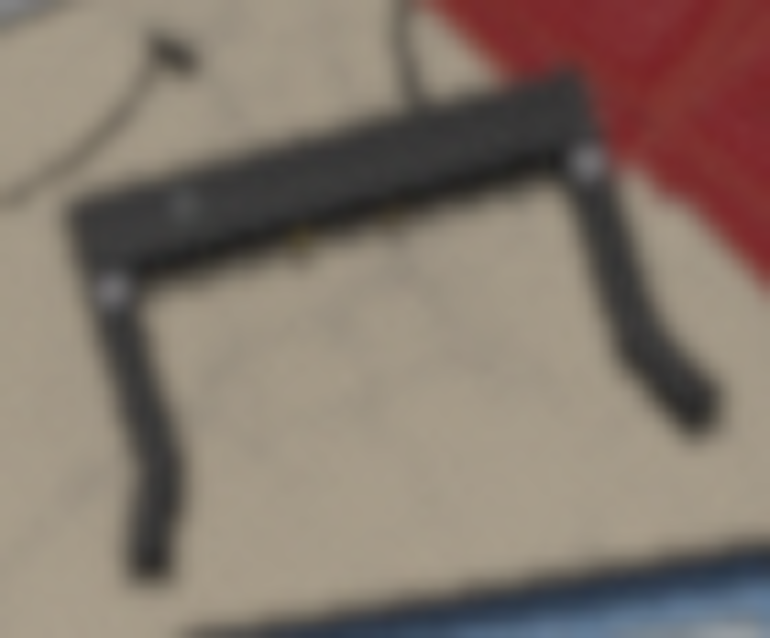

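View pics/s10.png

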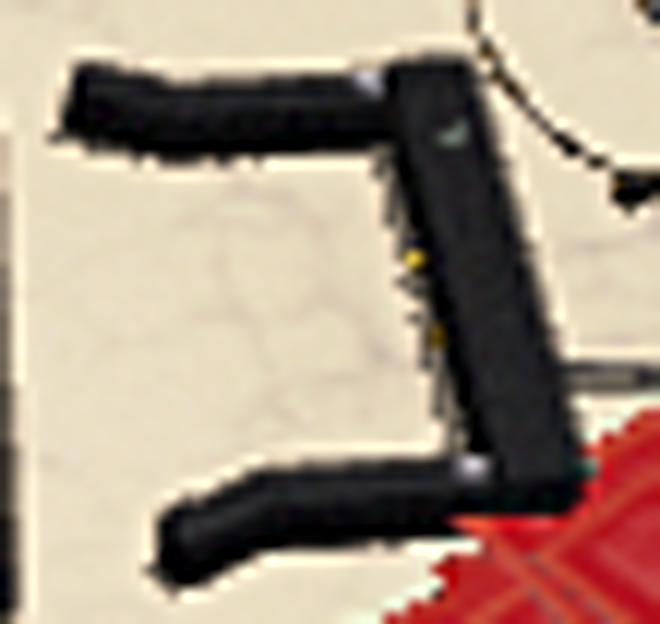

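```bash
python3 - <<'E'
from h import *
S=lambda a,b:[(a+.5)/12-.5+340,(b+.5)/12-.5+240]
T=lambda a,b:[(a+.5)/11-.5+292,(b+.5)/11-.5+160]
c=np.array([.766,-.124]);a=np.radians(-8.5);R=np.array([[np.cos(a),np.sin(a)],[-np.sin(a),np.cos(a)]])
for nm,cam,f,z,pts in(("L","top",T,.02,((137,300),(180,455))),("R","top",T,0,((572,190),(622,350))),("L","side",S,0,((180,158),(385,152))),("R","side",S,.02,((275,470),(460,462))),("bar","top",T,0,((140,280),(560,175))),("bar","side",S,0,((387,155),(450,445)))):
    q=[R@(px(cam,*f(*p),z)[:2]-c)*1000 for p in pts]; print(nm,cam,np.round(q,1).tolist())
E
```

```text
L top [[-6.8, 67.2], [-55.0, 67.9]]
R top [[-2.6, -65.5], [-53.6, -65.4]]
L side [[-55.1, 67.7], [1.4, 64.8]]
R side [[-54.0, -67.1], [-6.4, -68.8]]
bar top [[5.4, 63.4], [2.8, -63.4]]
bar side [[1.8, 63.6], [-2.2, -44.6]]
```

Cradle refined to about (768,-124) mm, yaw -9.5°. Continuing the push.

Call:
jog_arm(targets="0 0 0.2 1.22 -0.28 0 0.2;0 0 0.2 1.22 -0.28 0 0.2;0 0 0.2 1.22 -0.28 0 0.2;0 0 0.2 1.22 -0.28 0 0.2;0 0 0.2 1.22 -0.28 0 0.2;0 0 0.2 1.22 -0.28 0 0.2;0 0 0.2 1.22 -0.28 0 0.2;0 0 0.2 1.22 -0.28 0 0.2;0 0 0 0 0 0 0.2")

```text
t: 7.78
ee_pos: [0.5783, -0.0929, 0.194]
orientation: [[-0.168, -0.986, 0.004], [-0.986, 0.168, -0.001], [0.001, -0.004, -1.0]]
wrist_force: [-0.3, -0.5, -0.1]
width: 0.603
```

```bash
python3 - <<'E'
from h import *
crop("side",280,190,120,110,6,"pics/s11.png");crop("top",270,140,140,120,5,"pics/t11.png")
st=robot.read_state();c=np.array([.768,-.124]);a=np.radians(-9.5);R=np.array([[np.cos(a),np.sin(a)],[-np.sin(a),np.cos(a)]])
d=-st['orientation'][:2,1];print(R@(st['ee_pos'][:2]-c),np.degrees(np.arctan2(d[1],d[0]))+9.5)
E
```

```text
[-0.19317069 -0.00048508] -0.15588507999035706
```

View pics/s11.png

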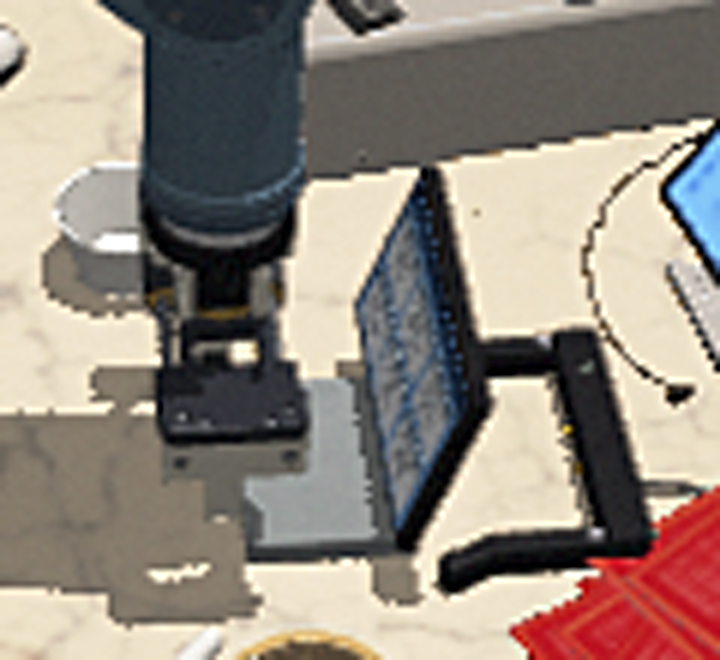

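View pics/t11.png

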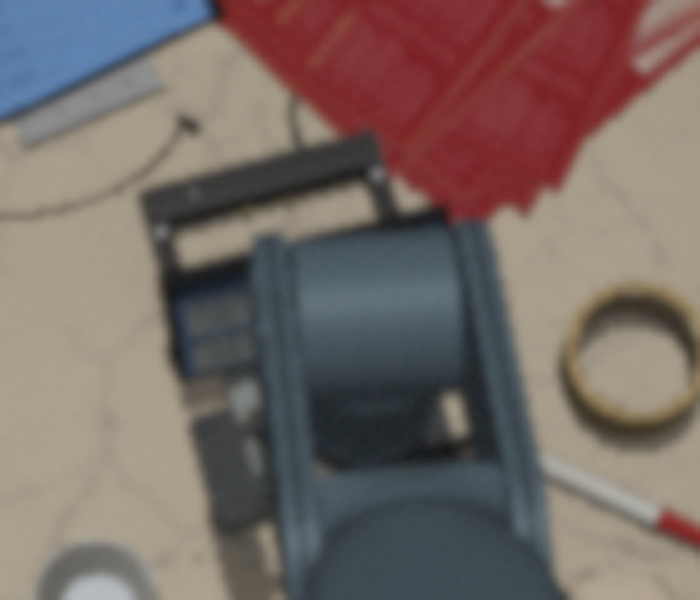

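Centred at the mouth and square within about 0.2°. Pushing straight in.

Call:
jog_arm(targets="0 0 0 1.0 -0.165 0 0.2;0 0 0 1.0 -0.165 0 0.2;0 0 0 1.0 -0.165 0 0.2;0 0 0 1.0 -0.165 0 0.2;0 0 0 1.0 -0.165 0 0.2;0 0 0 1.0 -0.165 0 0.2;0 0 0 1.0 -0.165 0 0.2;0 0 0 0.5 -0.08 0 0.2;0 0 0 0 0 0 0.2")

```text
t: 9.0
ee_pos: [0.6509, -0.1044, 0.1936]
orientation: [[-0.168, -0.986, -0.002], [-0.986, 0.168, 0.001], [-0.0, 0.002, -1.0]]
wrist_force: [-4.3, 0.6, 2.2]
width: 0.6
```

```bash
python3 - <<'E'
from h import *
crop("side",300,190,110,100,7,"pics/s12.png");crop("top",270,130,140,120,5,"pics/t12.png")
st=robot.read_state();c=np.array([.768,-.124]);a=np.radians(-9.5);R=np.array([[np.cos(a),np.sin(a)],[-np.sin(a),np.cos(a)]])
d=-st['orientation'][:2,1];print(R@(st['ee_pos'][:2]-c),np.degrees(np.arctan2(d[1],d[0]))+9.5,st['wrist_force'])
E
```

```text
[-1.18808953e-01 -1.95749861e-05] -0.14792690724629942 [-5.44126406  1.51981839  3.5050305 ]
```

View pics/s12.png

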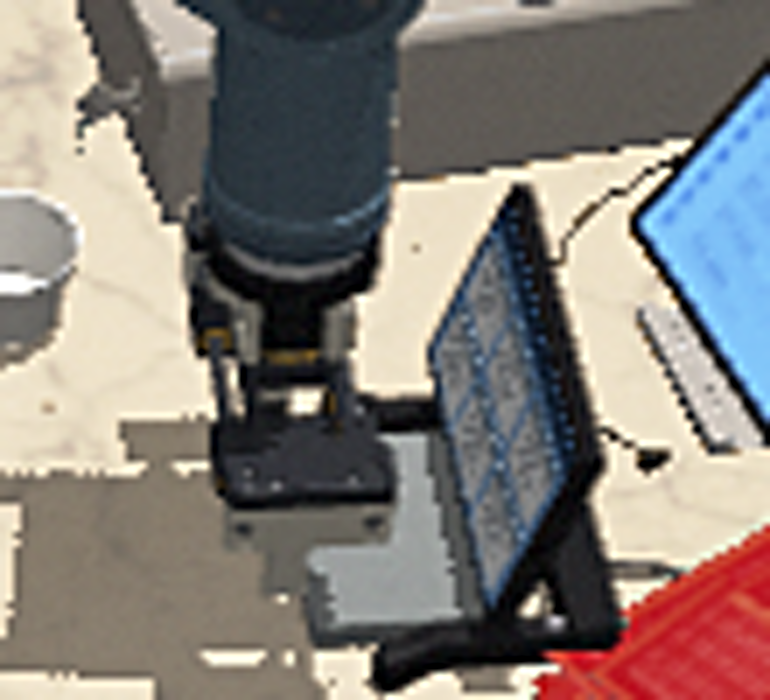

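View pics/t12.png

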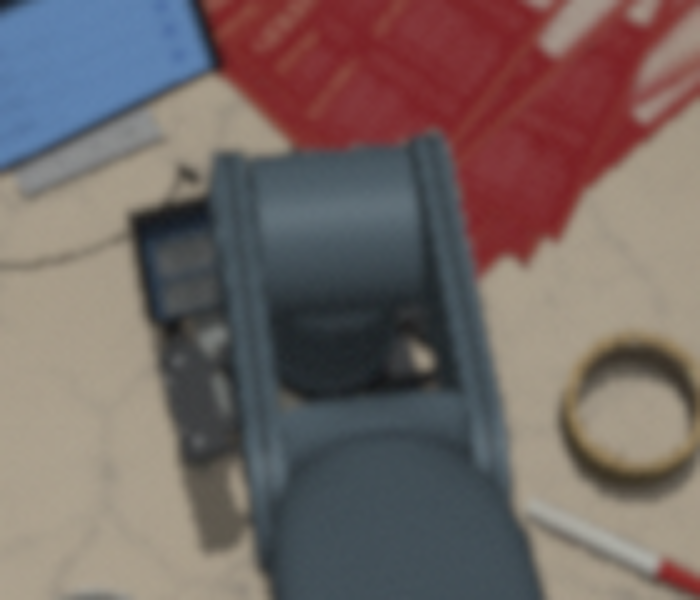

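Call:
jog_arm(targets="0 0 0 0.4 -0.066 0 0.2;0 0 0 0.4 -0.066 0 0.2;0 0 0 0.4 -0.066 0 0.2;0 0 0 0 0 0 0.2")

```text
t: 9.6
ee_pos: [0.6628, -0.1064, 0.1936]
orientation: [[-0.168, -0.986, -0.002], [-0.986, 0.168, 0.001], [-0.0, 0.002, -1.0]]
wrist_force: [-5.4, 1.0, 3.8]
width: 0.601
```

Call:
jog_arm(targets="0 0 0 0.2 -0.033 0 0.2;0 0 0 0.2 -0.033 0 0.2;0 0 0 0 0 0 0.2")

```text
t: 9.98
ee_pos: [0.6664, -0.1069, 0.1935]
orientation: [[-0.167, -0.986, -0.003], [-0.986, 0.167, 0.001], [-0.0, 0.003, -1.0]]
wrist_force: [-6.7, 0.3, 4.4]
width: 0.598
```

Call:
jog_arm(targets="0 0 0 0.15 -0.025 0 0.2;0 0 0 0.15 -0.025 0 0.2;0 0 0 0 0 0 0.2")

```text
t: 10.35
ee_pos: [0.6694, -0.1075, 0.1935]
orientation: [[-0.168, -0.986, -0.003], [-0.986, 0.168, 0.001], [-0.0, 0.004, -1.0]]
wrist_force: [-7.3, 1.9, 4.7]
width: 0.602
```

```bash
python3 - <<'E'
from h import *
crop("side",310,210,90,80,8,"pics/s13.png");print(robot.read_state()['wrist_force'])
E
```

```text
[-6.09632425  1.15404274  3.76272503]
```

View pics/s13.png

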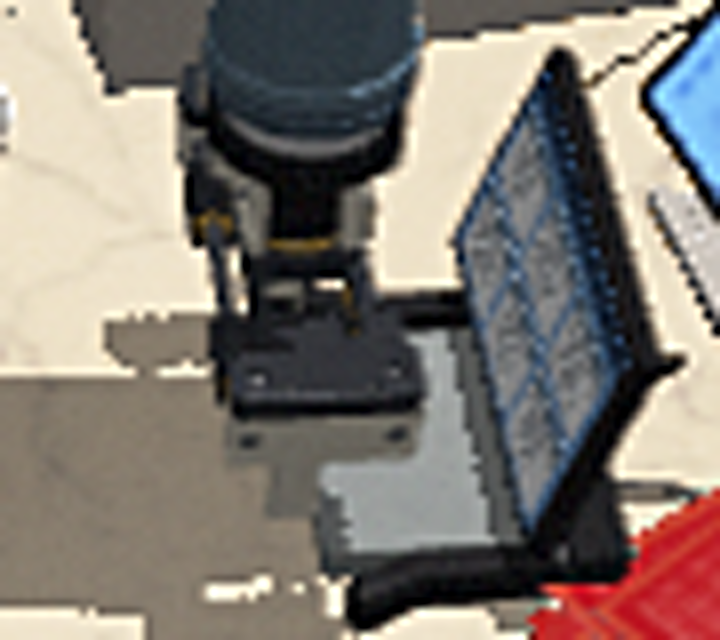

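The foot's front edge is still a few mm short of the mouth line, with no force jump yet. Pushing on.

Call:
jog_arm(targets="0 0 0 0.2 -0.033 0 0.2;0 0 0 0.2 -0.033 0 0.2;0 0 0 0 0 0 0.2")

```text
t: 10.78
ee_pos: [0.6711, -0.1078, 0.1935]
orientation: [[-0.167, -0.986, -0.011], [-0.986, 0.167, 0.002], [-0.0, 0.011, -1.0]]
wrist_force: [-17.0, 3.0, 13.1]
width: 0.599
```

Call:
jog_arm(targets="0 0 0 0.15 -0.025 0 0.2;0 0 0 0.15 -0.025 0 0.2;0 0 0 0 0 0 0.2")

```text
t: 11.15
ee_pos: [0.6723, -0.108, 0.1935]
orientation: [[-0.167, -0.986, -0.017], [-0.986, 0.167, 0.003], [-0.0, 0.017, -1.0]]
wrist_force: [-25.8, 2.7, 19.1]
width: 0.602
```

Force jumped to about 26 N, so this is the back bar. Retracting to look.

Call:
jog_arm(targets="0 0 0 -0.4 0.066 0 0.2;0 0 0 -0.4 0.066 0 0.2;0 0 0 -1.5 0.25 0 0.2;0 0 0 -4 0.6 1 0.2;0 0 0 -5.5 0.6 2 0.2;0 0 0 -5.5 0 2 0.2;0 0 0 -5.5 0 2 0.2;0 0 0 0 0 0 0.2;0 0 0 0 0 0 0.2")

```text
t: 12.28
ee_pos: [0.4506, -0.0936, 0.2643]
orientation: [[-0.168, -0.986, 0.004], [-0.986, 0.168, -0.002], [0.001, -0.004, -1.0]]
wrist_force: [0.9, 0.5, 0.0]
width: 0.6
```

```bash
python3 - <<'E'
from h import *
crop("side",320,210,90,80,8,"pics/s14.png");crop("top",280,140,110,100,6,"pics/t14.png")
E
```

```text
(no output)
```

View pics/s14.png

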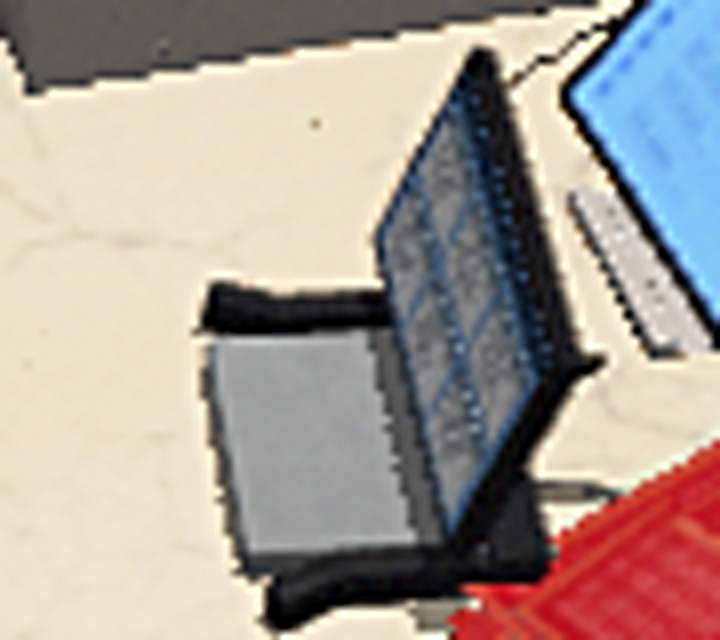

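View pics/t14.png

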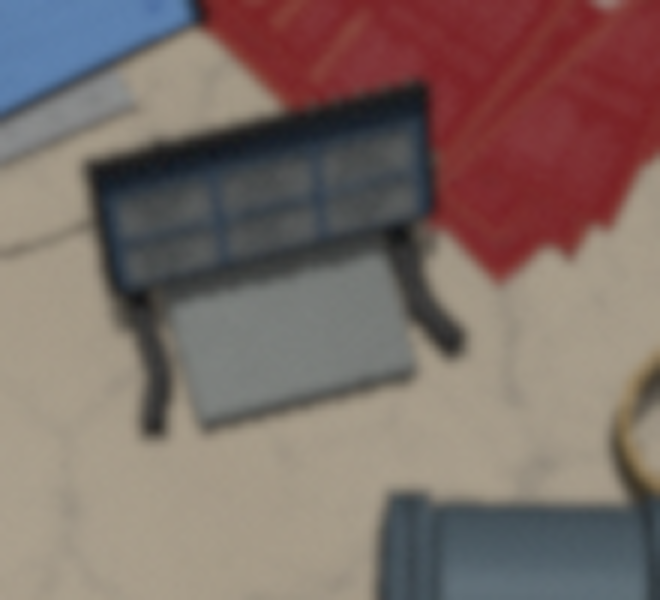

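```bash
python3 - <<'E'
from h import *
T=lambda a,b:[(a+.5)/6-.5+280,(b+.5)/6-.5+140]
S=lambda a,b:[(a+.5)/8-.5+320,(b+.5)/8-.5+210]
c=np.array([.768,-.124]);a=np.radians(-9.5);R=np.array([[np.cos(a),np.sin(a)],[-np.sin(a),np.cos(a)]])
for nm,cam,uv,z in(("mouthL","top",T(152,435),.018),("mouthR","top",T(455,354),.018),("footL","top",T(203,418),.016),("footR","top",T(414,367),.016),("footLb","top",T(207,431),0),("footRb","top",T(412,379),0),
("mouthL","side",S(200,330),0),("mouthR","side",S(270,628),0),("footL","side",S(212,342),.016),("footR","side",S(243,556),.016),("footRb","side",S(242,577),0)):
    print(nm,cam,(R@(px(cam,*uv,z)[:2]-c)*1000).round(1))
E
```

```text
mouthL top [-90.5  84.8]
mouthR top [-88.7 -80.2]
footL top [-87.9  56.6]
footR top [-89.5 -57.7]
footLb top [-90.9  55.3]
footRb top [-91.1 -56.9]
mouthL side [-89.8  77.7]
mouthR side [-84.4 -86.4]
footL side [-88.8  54.2]
footR side [-92.6 -63.2]
footRb side [-91.5 -59.5]
```

```bash
python3 - <<'E'
from h import *
im=robot.camera("side")[:,:,::-1];cv2.imwrite("pics/s15.png",im)
E
```

```text
(no output)
```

View pics/s15.png

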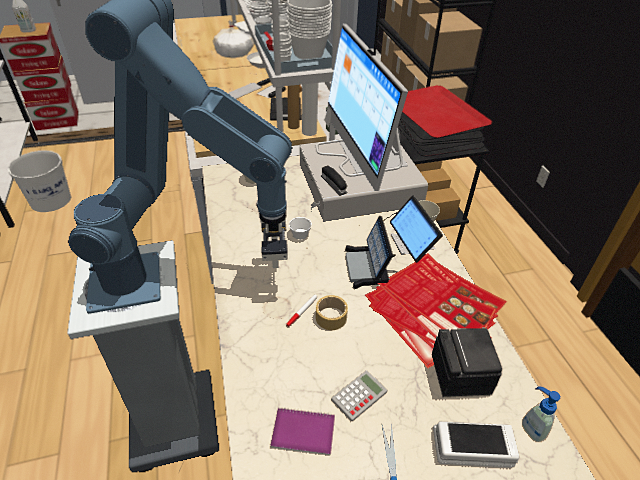

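The tablet stands in the cradle at (370,255). The marker (302,310), tape (331,312), cup (299,229), pad and calculator are where they were, and the gripper is clear of everything.

```bash
python3 -c "
from bench import robot
print(robot.finish_job())"
```

```text
the job is handed in; nothing more can be done
None
```

The tablet is standing upright in the cradle with its heel against the back bar, and I handed the job in at about 12.4 s.

- **Standing it up:** I hooked the two half-open fingers behind the foot's upper side near the toe and pulled it toward the robot (2.4 N read during the pull). The stand turned about its heel and dropped onto its foot.
- **Pushing it in:** I pushed the foot's front edge with both fingers, low down, in a gentle curve into the cradle. The force then jumped from about 7 N to about 26 N, which I took as the back bar, and I pulled back.
- **Final position:** In the last pictures the foot's front edge is 88 to 93 mm from the bar's front face, where home is 90 mm. It is within about 1 to 4 mm of the centre line and square to within about 2°. Those figures carry a few millimetres of pixel and calibration error, and the side and top views differ by 2 to 4 mm.
- **Conflicting measurement:** My mid-push camera fit put the heel about 7 mm off from where the finger contact implied. I trusted the contact.
- **Other things:** In the last side view the marker, tape, cup, pad and calculator are where they were. The mouse, bottle and bowl were behind the arm there, so I could not check them, but no move went near them. The arm is clear of everything.

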